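# Prop open the child guard and turn up the hob's power dial

### The arm

A 6-joint arm with a two-finger parallel gripper is mounted at the origin on the work surface. World frame = base frame: x ahead of the robot, y to its left, z up, the work surface at z = 0. Lengths are in mm, angles in rad, forces in N, time in s.
With the tool pointing down it reaches from about 300 to 775 mm from the base axis. Payload 14.6 kg.
Tool frame: the origin (TCP) lies on the centre line of the jaws, within the pads' length; the fingertips stand 19 mm ahead of it and the grasp point (between the pads) is the TCP (bot.tip_reach is the distance from the TCP to the fingertips, in mm); z points along the fingers, y is the line along which they close (so a half turn about z gives the same grasp; the last joint's range is limited). The gripper opens to 85 mm and grips with 20 to 120 N. Pads are 22 mm wide; open, the fingers measure 114 mm over their backs; the gripper's body (76 mm by 85 mm) begins 54 mm behind the grasp point. The pads swing forward as they close: fully open they stand 13 mm farther back than shut.
Start: joints at [-1.29, 0.3, 1.521, -0, 1.321, -0.067], TCP at [187.449, -517.061, 250.281] pointing down, gripper open.
Joint ranges: [-3.03, 3.03], [-0.79, 2.21], [0.23, 2.52], [-1.04, 4.18], [0, 3.07], [-2.55, 2.55]. Speed limits (rad/s): [2.22, 2.22, 2.57, 3.14, 3.14, 3.14].

### API

Orientations are given as a unit quaternion [w, x, y, z].
In Python, from rig import bot gives the robot as it stands. Calls block until the motion is done:
- bot.move_to(position, orientation): joint-space move of the TCP to a pose.
- bot.servo_line(position, attitude=None, speed=150, until_force=None): straight line of the TCP; attitude=None keeps the orientation; speed is the mean speed in mm/s. With until_force (N) it stops when the force on the tool has changed by that much, and returns True; else False.
- bot.move_joints(angles): joint-space move.
- bot.move_gripper(opening, grip_force=None): finger opening in mm; grip_force is the grip in N (None keeps the last); returns when the fingers have stopped.
- bot.dwell(seconds).
- bot.ik(position, orientation): joint angles nearest the present ones, or None.
- bot.read_state(): the state.
- bot.read_camera(name): name is "side" or "top" or "wrist"; returns a dict with "image" (384x512x3 uint8, blue, green, red), "depth" (384x512 float32, mm along the optical axis (not along the pixel's ray), 0 where there is no reading), "fovy" (degrees; the focal length in pixels is half the picture's height over the tangent of half this angle, whatever the lens; pixels are square), "cx", "cy" (the principal point, pixels), "k1" (the pictures are not rectified: a ray, as slopes to the right and down, at radius r is drawn at 1 + k1 r^2 times it, then the intrinsics apply), "eye" and "attitude" of the camera in the world; the wrist camera has in their place "mount" (4x4, takes a point from camera to tool coordinates, whose origin is the TCP and whose axes are the flange's). Camera axes: x right, y down, z forward; pixel columns grow to the right and rows downward; lengths in mm; the calibration is good to about 2 mm. A picture is of the moment at which its call begins: read the wrist's pose just before it.
A pose or a line that the arm cannot do raises bot.MotionError and nothing moves.
- bot.finish_job(): hands the job in; it is judged then, once.
The state is a dict: "clock": time; "joint_positions": joint angles; "qvel": joint speeds; "effort": joint torques, N m; "ee_pos": TCP position; "tool_rot": TCP orientation; "ft_force": force on the tool from outside, world axes, zero at the start; "moment": the same for the moment, N m; "grip_width": finger opening in mm; "grip_force": force on a finger pad.
Only numpy, scipy, OpenCV 4.12 (cv2) and the standard library are available. Lean on these libraries where they do the work, as an engineer would, in place of code of your own. Each camera call takes 0.05 s, during which the arm holds its last target. There are 200 camera calls.

### The job

Lift the spring-closed clear child guard of the hob control with the red-handled wooden prop bar and press the bar gently down into its two seats, red handle on the side of the roller catch, until it snaps fully home under the catch and keeps the guard open. Then turn the grey dial clockwise until you feel its end stop and the brass stop ring just begins to give, and stop there: the ring may move only a hair, by a few millimetres at its rim. Let go of everything, and leave the other kitchen things where they are.

Things in the scene. Friction and masses are not known exactly. Their poses are not given: they have to be found in the camera images.
- unit: Fixed hob control box, dark steel, 160 (x) x 150 (y) x 40 mm high; origin under its centre, on the worktop; x to its back, y to its left. On top: ring and dial (axis at x -45, y 0) under the clear guard; at the back two aluminium cheeks (8 mm thick, at y -60 and +60, x 33 to 79), each with an upward-open U seat for the prop bar. More than 35 N between bar and unit damages it.
- catch (a point): Steel roller (8 mm diameter, sprung, orange housing) in the front of the right (y -60) cheek's slot, standing about 5 mm into it, its axis 8.7 mm above the seated bar axis. The bar must be pushed down past it (10 to 20 N, growing over the first 3 mm, falling off after about 7) and then drops home under it; laid in without pressing, the bar stays up on the roller, about 15 mm too high.
- seat (a point): Where the middle of the bar's axis lies when fully home: midway between the cheeks, unit x 55.6, y 0, z 112.8 mm; axes as the unit's. The seated bar runs along the unit's y. The slots are 14 mm wide, their mouths flare to about 30 mm from 10 mm above this point; no part of the cheeks is higher than 30 mm above it.
- cover_hinge (a point): Hinge axis of the guard, along the unit's y, at unit x 70, z 44 mm.
- cover_lip (a point): Middle of the underside of the guard's orange front lip, 166 mm in front of the hinge axis, at the same height as it (44 mm) when shut; moves with the guard. The lip is 100 mm wide (y) and 4 mm thick and stands out over the front of the box by 10 to 24 mm, so a bar can be slid under it from in front, below 44 mm.
- cover (a joint): Guard angle, rad: 0 shut, 1.6 fully open (front swung up and back); about 1.43 on the seated bar. Clear hood 150 x 96 x 54 mm, open below; lip and side-wall rims (y -46, +46) lie in one plane through the hinge axis, along which a bar parallel to y can slide from the lip to the seats. A spring shuts it from every angle (0.1 to 0.2 N m: 1 N at the lip, 2 to 3 N at the seats).
- stop_ring (a joint): Turn of the plain brass stop ring (30 mm radius, 6 mm high, around the dial) from where it stood at the start, rad, clockwise from above; 0 until the dial meets its stop, which is on this ring. The ring slips round at 0.4 N m and stays where it is left: given by 0.02 to 0.15 rad (0.6 to 4.5 mm at its rim) is right, more ruins the setting.
- dial_grip (a point): On the dial's axis, 77 mm above the worktop, the height to grip. Its grip is a bar 42 mm long (point x axis), 14 mm thick (point y axis), its top 7 mm above this point and 23 mm below it a round skirt, radius 22. Turns with the dial (0.06 N m). Its end stop lies 0.5 to 1.0 rad clockwise of where it starts, is hidden and differs each time: only the sudden jump in resistance shows it.
- prop: Loose prop bar, 90 g: round dark wooden bar, 12 mm diameter, lying along its x axis from x -85 to +85, and at its +x end a red block handle 40 (x 85 to 125) x 22 (y) x 44 mm (z 0 to 44). Origin under the middle of the bar, on the worktop; bar axis 6 mm above it.
- prop_handle (a point): Grip point in the red handle: prop x 105, y 0, z 27 mm, which is 21 mm above the bar's axis. Take it from above, fingers closing along the prop's y (22 mm).
- prop_mid (a point): Middle of the bar's axis (prop x 0, z 6 mm).
- prop_neck (a point): Point of the bar's axis at prop x +60 mm; lies in the roller-catch cheek when seated.
- prop_end (a point): Point of the bar's axis at prop x -60 mm; lies in the other cheek when seated.
- pepper_mill: Bystander: dark wooden mill, 54 mm diameter, 167 mm tall; origin under its centre.
- salt_mill: Bystander: light wooden mill, 54 mm diameter, 167 mm tall; origin under its centre.
- mug: Bystander: blue mug, 80 mm diameter, 90 mm tall; origin under its centre.
- spoon: Bystander: wooden spoon, 200 mm long, lying; origin under its middle.
- spice_a: Bystander: amber spice jar, 44 mm diameter, 90 mm tall; origin under its centre.
- spice_b: Bystander: green spice jar, 44 mm diameter, 90 mm tall; origin under its centre.
- bowl: Bystander: white bowl, 120 mm diameter, 50 mm tall; origin under its centre.
There are look-alikes about, which are no part of the job. Leave any blue look-alike of the prop alone. Leave any purple look-alike of the unit alone.

How it is judged (in metres and radians):
On the way, in this order (a step that is already met when the one before it is completed fails the run):
1. the guard stands open on the prop bar, which is pressed fully home in both seats, under the roller (value of joint cover above 1.33 rad and z of prop_neck in the frame of unit between 0.1093 and 0.1163 m and x of prop_neck in the frame of unit between 0.0516 and 0.0596 m and z of prop_end in the frame of unit between 0.1093 and 0.1163 m and x of prop_end in the frame of unit between 0.0516 and 0.0596 m and y of prop_mid in the frame of unit between -0.018 and 0.018 m and y of prop_handle in the frame of unit below -0.05 m), for 0.2 s.
2. the dial is turned clockwise firmly onto its end stop, so that the stop ring has just given, the guard still propped (all of step 1 and value of joint stop_ring above 0.02 rad), for 0.2 s.
At the end, for the whole second after the job is handed in: Guard open beyond 1.33 rad on the bar; bar home in both seats (axis within 3.5 mm in height, 4 mm front to back, at both cheeks; middle within 18 mm sideways), red handle on the roller side; stop ring given by 0.02 to 0.15 rad; all at rest (all of step 2 and linear speed of prop below 0.02 m/s and velocity of joint each of stop_ring, cover below 0.05 rad/s); the robot touches nothing.
It fails at once if the brass stop ring is dragged round by more than 0.15 rad (value of joint stop_ring above 0.15 rad).
It fails at once if the prop bar is forced against the unit with more than 35 N (contact force between prop and unit above 35 N).
It fails at once if another kitchen thing is moved by more than 30 mm or tipped (distance of any of pepper_mill, salt_mill, mug, spoon, spice_a, spice_b, bowl from where it was at the start of the episode above 0.03 m or angle between any of pepper_mill, salt_mill, mug, spice_a, spice_b, bowl's own z axis and vertical above 0.5 rad).
It also fails if it takes over 72 s, if anything falls off the work surface, if the arm or the gripper's body presses on something with over 40 N, if the wrist force passes 120 N, or if a joint passes its speed limit or range.

## Working session

There is one attempt and no reset: what is moved stays moved. The work goes in short steps, each a Python script; the robot and the scene stay as the last script left them, time stands still between calls to the robot, and variables do not carry over. Pictures are saved under pics/ and viewed, at most 10 in all, crops included, and the job is handed in when it is done.

```bash
ls; mkdir -p pics; cat > h.py <<'E'
import numpy as np, cv2
from scipy.spatial.transform import Rotation as R
from rig import bot
def rot(q): return R.from_quat([q[1],q[2],q[3],q[0]])
def quat(r): x,y,z,w=r.as_quat(); return [w,x,y,z]
def cam(name):
    s=bot.read_state(); c=bot.read_camera(name)
    if 'eye' in c and c['eye'] is not None:
        c['R']=rot(c['attitude']).as_matrix() if np.size(c['attitude'])==4 else np.array(c['attitude']); c['o']=np.array(c['eye'])
    else:
        M=np.array(c['mount']); T=rot(s['tool_rot']).as_matrix()
        c['R']=T@M[:3,:3]; c['o']=np.array(s['ee_pos'])+T@M[:3,3]
    c['f']=c['image'].shape[0]/2/np.tan(np.radians(c['fovy'])/2)
    return c
def rays(c,px):
    px=np.atleast_2d(np.float64(px)); f=c['f']
    K=np.array([[f,0,c['cx']],[0,f,c['cy']],[0,0,1]])
    u=cv2.undistortPoints(px.reshape(-1,1,2),K,np.array([c['k1'],0,0,0.])).reshape(-1,2)
    return np.c_[u,np.ones(len(u))]
def plane(c,px,z):
    d=rays(c,px)@c['R'].T; return c['o']+d*((z-c['o'][2])/d[:,2])[:,None]
def depth(c,px):
    px=np.atleast_2d(px); d=c['depth'][np.int32(px[:,1]),np.int32(px[:,0])]
    return c['o']+(rays(c,px)*d[:,None])@c['R'].T
def tri(c1,p1,c2,p2):
    a=(rays(c1,p1)@c1['R'].T)[0];b=(rays(c2,p2)@c2['R'].T)[0]
    t=np.linalg.lstsq(np.c_[a,-b],c2['o']-c1['o'],rcond=None)[0]
    P,Q=c1['o']+a*t[0],c2['o']+b*t[1]; return (P+Q)/2,np.linalg.norm(P-Q)
E
python3 - <<'E'
from h import *
for n in('top','side'):
    c=cam(n); print(n,c['o'],c['R'].round(3).tolist(),c['fovy'],c['k1'],c['cx'],c['cy'],c['image'].shape)
    cv2.imwrite(f'pics/{n}0.png',cv2.resize(c['image'],(800,600))); np.savez(f'{n}0.npz',**{k:v for k,v in c.items() if v is not None})
c=cam('wrist');print(c['mount'],c['fovy'],c['o'],c['k1']);print(bot.read_state())
E
```

```text
pics
top [ 409.58634132  -65.47913773 1288.19188052] [[0.022, -0.997, 0.069], [-1.0, -0.021, 0.022], [-0.02, -0.07, -0.997]] 53.46387812632317 -0.10336384370888964 251.5695345319844 193.82399379280236 (384, 512, 3)
side [-193.40387384  595.2332394   810.32781991] [[-0.68, -0.446, 0.582], [-0.733, 0.399, -0.551], [0.013, -0.801, -0.598]] 47.81291129160666 -0.1251226860030284 257.7337671907941 191.54087349188157 (384, 512, 3)
[[-2.63967403e-04 -9.62597359e-01 -2.70935887e-01  6.76836650e+01]
 [ 9.99999957e-01 -2.88507257e-04  5.07460693e-05  1.02453205e+00]
 [-1.27015002e-04 -2.70935862e-01  9.62597394e-01 -1.24736648e+02]
 [ 0.00000000e+00  0.00000000e+00  0.00000000e+00  1.00000000e+00]] 61.0034121796496 [ 251.42988522 -494.90034752  374.4970401 ] -0.06822625897074705
{'clock': 0.15, 'joint_positions': array([-1.28957011e+00,  3.00382878e-01,  1.52142517e+00, -2.15227590e-05,
        1.32068331e+00, -6.65886187e-02]), 'qvel': array([ 0.00037262, -0.00102791, -0.00046788,  0.00157795,  0.0011195 ,
       -0.00037362]), 'effort': array([ 1.76450074e-03, -5.43664813e+01, -3.61886966e+01, -1.93711287e-05,
        3.12712655e-03,  1.18745729e-04]), 'ee_pos': array([ 187.42084245, -516.9201981 ,  249.83565594]), 'tool_rot': array([-4.45652643e-04,  9.84915617e-01,  1.73034751e-01, -5.84970303e-05]), 'ft_force': array([ 0.10043296, -0.42600369, -0.85702909]), 'moment': array([ 0.04210729, -0.02234974, -0.01377296]), 'grip_force': 0.0, 'grip_width': 85.3370838271966}
```

View pics/top0.png

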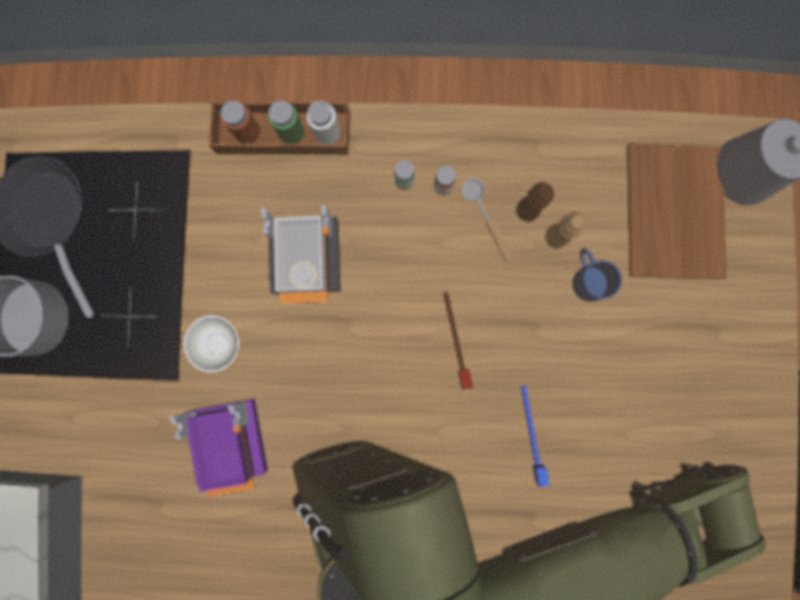

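View pics/side0.png

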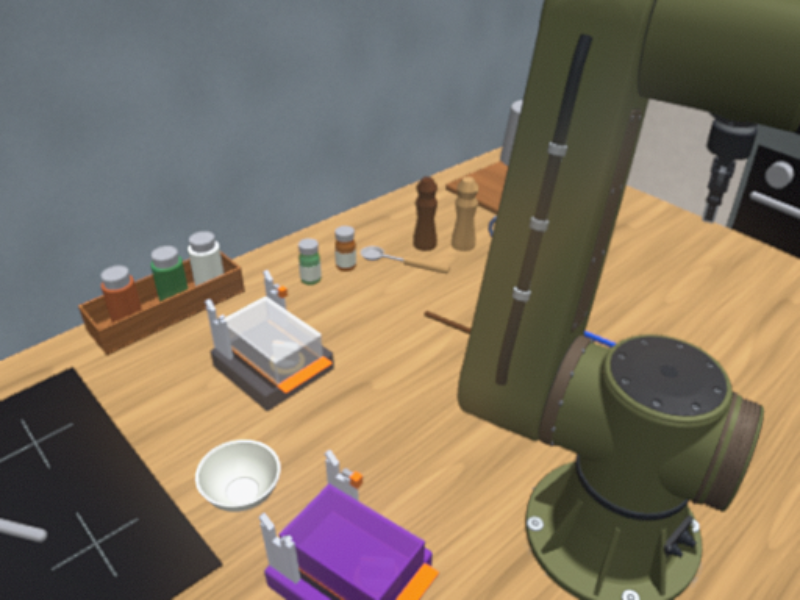

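The top view (800x600 px) shows the real unit at about (302,255), with its lip at (303,297) and the roller cheek at (326,222). The prop bar runs from (446,293) to its red handle at (465,380). The blue and purple look-alikes are at (535,435) and (225,450). The side view shows the unit at (270,345), and the prop is partly hidden by the arm.

```bash
cat >> h.py <<'E'
def mask(c,lo,hi): return cv2.inRange(cv2.cvtColor(c['image'],cv2.COLOR_BGR2HSV),np.array(lo),np.array(hi))
def blobs(m,amin=15):
    n,l,s,ce=cv2.connectedComponentsWithStats(m)
    return [(ce[i],s[i],l==i) for i in range(1,n) if s[i,4]>=amin]
E
python3 - <<'E'
from h import *
c=cam('top')
P=lambda x,y,z:print(plane(c,[[x*.64,y*.64]],z).round(0))
P(446,293,6);P(465,388,6);P(465,379,44)
print('unit');P(302,297,44);P(266,215,130);P(326,215,130);P(337,292,20)
for b in blobs(mask(c,[0,150,60],[6,255,255])):print('red',b[0],b[1])
for b in blobs(mask(c,[8,190,120],[18,255,255])):print('or',b[0],b[1])
for n,x,y in(('pm',530,210),('sm',560,238),('mug',597,280),('bowl',212,345),('sp1',440,180),('spoonend',505,260)):print(n);P(x,y,0)
E
```

```text
[[ 522. -151.    6.]]
[[ 319. -195.    6.]]
[[ 341. -191.   44.]]
unit
[[504. 154.  44.]]
[[660. 217. 130.]]
[[662.  97. 130.]]
[[519.  83.  20.]]
red [297.59375  242.046875] [294 237   8  11  64]
pm
[[ 710. -334.    0.]]
sm
[[ 649. -400.    0.]]
mug
[[ 558. -482.    0.]]
bowl
[[398. 358.   0.]]
sp1
[[ 773. -135.    0.]]
spoonend
[[ 598. -279.    0.]]
```

```bash
cat >> h.py <<'E'
def down(yaw): # tool z down, tool x axis at world angle yaw
    return quat(R.from_euler('z',yaw)*R.from_euler('x',np.pi))
E
python3 - <<'E'
from h import *
def save(c,n):
    cv2.imwrite(f'pics/{n}.png',cv2.resize(c['image'],(800,600))); np.savez(f'{n}.npz',**{k:v for k,v in c.items() if v is not None})
views=[('pA',(500,-185,260),0.2),('pB',(440,-150,330),0.2),('uB',(600,150,330),0.1),('uA',(560,120,370),1.57),('uC',(560,230,370),-1.57)]
for n,p,y in views:
    ok=False
    for dz in(0,-40,40,80):
        try: bot.move_to([p[0],p[1],p[2]+dz],down(y)); ok=True;break
        except bot.MotionError as e: print(n,dz,e)
    if ok:
        bot.dwell(.3); save(cam('wrist'),n); s=bot.read_state(); print(n,s['clock'],s['ee_pos'].round(1),s['joint_positions'].round(2))
ims=[cv2.resize(cv2.imread(f'pics/{n}.png'),(400,300)) for n in('pA','pB','uB','uA')]
cv2.imwrite('pics/m1.png',np.vstack([np.hstack(ims[:2]),np.hstack(ims[2:])]))
E
```

```text
pA 2.2167 [ 499.9 -185.3  260. ] [-0.42  0.25  1.56 -0.    1.33  0.95]
pB 3.0417 [ 440.2 -150.2  329.3] [-0.41  0.06  1.62 -0.    1.46  0.96]
uB 4.675 [600.  149.5 330.2] [0.18 0.42 1.18 0.   1.54 1.66]
uA 6.375 [560.  120.  369.9] [ 0.15  0.29  1.25 -0.    1.59  0.15]
uC 0 the arm cannot take that pose within its joint ranges
uC -40 the arm cannot take that pose within its joint ranges
uC 40 the arm cannot take that pose within its joint ranges
uC 80 the arm cannot take that pose within its joint ranges
```

View pics/m1.png

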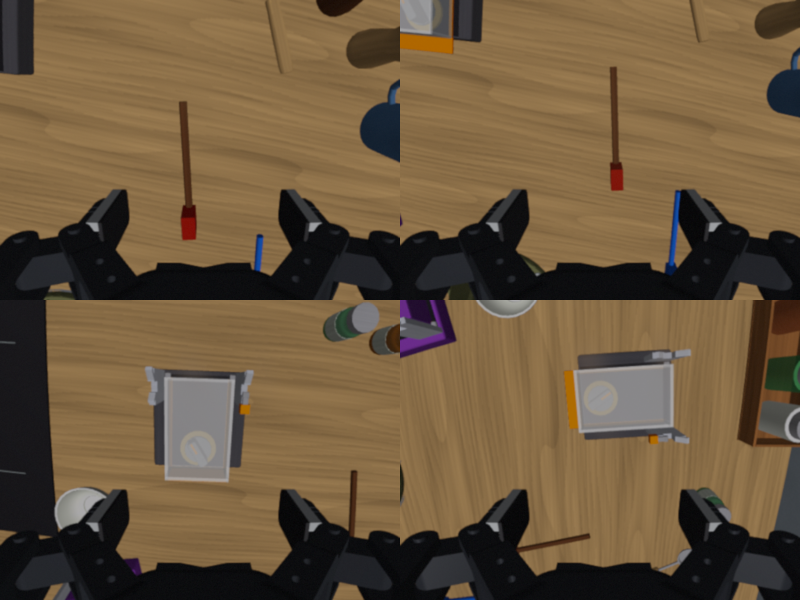

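The prop is clearly seen in pA (handle (188,222), bar tip (183,103)) and in pB. The unit shows whole in uB (centre (200,425)) and uA (centre (625,397)). Next I'll measure the prop by mask and look at the unit enlarged.

```bash
python3 - <<'E'
from h import *
L=lambda n:dict(np.load(n+'.npz',allow_pickle=True).items())
res={}
for n in('pA','pB'):
    c=L(n); hsv=cv2.cvtColor(c['image'],cv2.COLOR_BGR2HSV)
    red=mask(c,[0,215,50],[5,255,255]); bl=blobs(red,40); bl=max(bl,key=lambda b:b[1][4]); print(n,'red',bl[0],bl[1])
    x0,y0,w,h,_=bl[1]
    # handle depth
    ys,xs=np.nonzero(bl[2]); pts=depth(c,np.c_[xs,ys]); top=pts[pts[:,2]>40]; print(' top pts',len(top),top.mean(0).round(1),top.min(0).round(1),top.max(0).round(1))
    hd=plane(c,[bl[0]],30)[0]
    # bar : dark brown near handle, above it in picture
    br=((hsv[...,2]<110)&(hsv[...,1]>120)).astype(np.uint8)*255; br[bl[2]]=0
    roi=np.zeros_like(br); roi[y0-170:y0-2,x0-25:x0+w+15]=255
    b=max(blobs(br&roi,40),key=lambda b:b[1][4]); print(' bar',b[1])
    ys,xs=np.nonzero(b[2]); pt=depth(c,np.c_[xs,ys]); print(' bar z',np.percentile(pt[:,2],[10,50,90]).round(1))
    P=plane(c,np.c_[xs,ys].astype(float),6)[:,:2]; m=P.mean(0); u=np.linalg.svd(P-m,full_matrices=False)[2][0]
    t=(P-m)@u; w=(P-m)@[-u[1],u[0]]; print(' bar ends',(m+u*t.min()).round(1),(m+u*t.max()).round(1),'len',np.ptp(t).round(1),'ang',np.arctan2(-abs(u[0]),-u[1]*np.sign(u[0])).round(4), 'w',np.percentile(w,[3,97]).round(1))
a=L('uB')['image'];b=L('uA')['image']
A=cv2.resize(a[75:245,175:335],(400,425),interpolation=cv2.INTER_CUBIC);B=cv2.resize(b[50:210,200:380],(400,356),interpolation=cv2.INTER_CUBIC)
o=np.zeros((425,800,3),np.uint8);o[:,:400]=A;o[:356,400:]=B;cv2.imwrite('pics/u1.png',o)
E
```

```text
pA red [241.27883212 285.50072993] [232 263  19  44 685]
 top pts 488 [ 346.  -193.9   44.8] [ 324.2 -206.9   40. ] [ 364.5 -180.6   47.2]
 bar [ 229  130   18  131 1340]
 bar z [ 9.2 11.9 13.4]
 bar ends [ 527.3 -149.5] [ 366.1 -188.5] len 165.8 ang -1.8077 w [-5.8  5.8]
pB red [276.97624703 227.82897862] [270 210  15  33 421]
 top pts 390 [ 347.4 -192.5   50. ] [ 325.5 -206.7   40.2] [ 507.1 -137.9  453.7]
 bar [ 268   85   15  123 1083]
 bar z [ 9.4 11.9 13.6]
 bar ends [ 527.7 -149.6] [ 362.9 -189.4] len 169.5 ang -1.8079 w [-5.7  5.7]
```

View pics/u1.png

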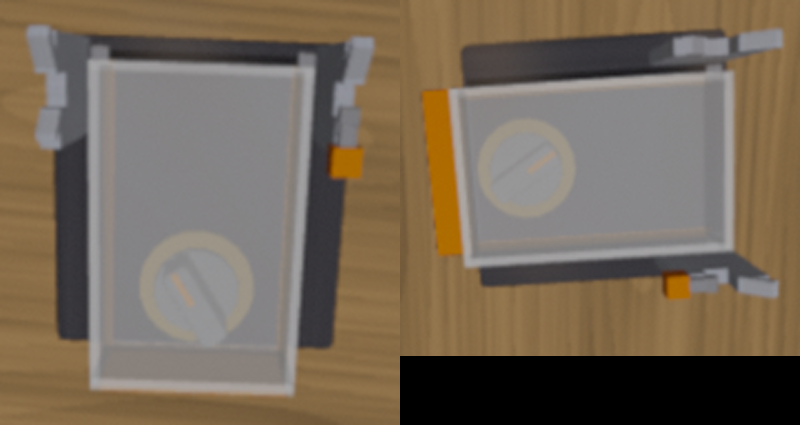

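The crops show the box's top-edge corners, the lip, both cheeks and the roller housing (uB crop (346,161), uA crop (677,286)). The dial shows through the guard at uB crop (195,290) and uA crop (525,168). I'll triangulate these across the two views.

```bash
python3 - <<'E'
from h import *
L=lambda n:dict(np.load(n+'.npz',allow_pickle=True).items())
A=L('uA');B=L('uB')
pa=lambda x,y:[200+.45*(x-400),50+.45*y]; pb=lambda x,y:[175+.4*x,75+.4*y]
for n,a,b in(('FL40',(463,48),(57,337)),('FR40',(483,285),(332,347)),('housing',(677,286),(346,161)),('Ltip',(757,42),(41,48)),('Rtip',(757,287),(360,60)),('ring',(526,168),(197,288)),('hoodFL',(452,90),(92,388)),('hoodFR',(468,265),(294,393)),('hoodBL',(732,72),(92,62)),('hoodBR',(731,247),(313,68))):
    p,e=tri(A,pa(*a),B,pb(*b)); print(n,p.round(1),e.round(1),'A40',plane(A,[pa(*a)],40).round(1)[0,:2],'B40',plane(B,[pb(*b)],40).round(1)[0,:2])
print('BL40 A',plane(A,[pa(725,32)],40).round(1))
# lip by mask
m=max(blobs(mask(A,[8,190,100],[20,255,255]),20),key=lambda b:b[1][4]); ys,xs=np.nonzero(m[2])
r=cv2.minAreaRect(plane(A,np.c_[xs,ys].astype(float),48)[:,:2].astype(np.float32)); print('lip',r,cv2.boxPoints(r).round(1).tolist(),m[1])
for n,z in(('top',44),):
    c=L('top0'); 
    for b in blobs(mask(c,[8,170,100],[20,255,255]),8): print(b[0],b[1],plane(c,[b[0]],48).round(1))
E
```

```text
FL40 [517.6 223.7  42.9] 1.1 A40 [517.2 223.4] B40 [516.7 224.7]
FR40 [526.3  77.3  41.2] 1.5 A40 [526.4  77.8] B40 [525.7  76.4]
housing [634.4  97.9 125.9] 0.1 A40 [651.9  77. ] B40 [625.7  83. ]
Ltip [666.2 220.1 132.9] 1.8 A40 [693.1 227.5] B40 [666.1 240.1]
Rtip [674.   99.5 135. ] 0.2 A40 [704.3  76.4] B40 [675.8  82.9]
ring [554.5 152.6  50.1] 1.0 A40 [554.5 152.3] B40 [551.5 152.1]
hoodFL [516.8 197.  104.1] 1.0 A40 [509.9 199.1] B40 [489.  204.2]
hoodFR [522.6 103.3 101.5] 1.5 A40 [517.  91.] B40 [497.1  93.4]
hoodBL [662.8 206.4 100.7] 1.2 A40 [679. 210.] B40 [661.7 214.5]
hoodBR [669.4 112.8  97. ] 1.0 A40 [685.3 102.7] B40 [669.6 105.6]
BL40 A [[673.4 233.   40. ]]
lip ((502.77484130859375, 149.7626953125), (15.01972484588623, 99.48411560058594), 3.883251905441284) [[491.8999938964844, 198.89999389648438], [498.70001220703125, 99.5999984741211], [513.5999755859375, 100.5999984741211], [506.8999938964844, 199.89999389648438]] [210  90  18  75 814]
[146.5   313.375] [143 313   8   2   8] [[ 96.9 296.5  48. ]]
```

```bash
cat >> h.py <<'E'
TH=.063; UO=np.array([600.,155.3,0]); YAW=TH+np.pi/2; OFF=np.array([0,-108.,21.])
UR=R.from_euler('z',TH)
def u2w(p): return UO+UR.apply(p)
def w2u(p): return UR.inv().apply(np.asarray(p)-UO)
def tcp(x,z,y=0): return u2w(np.array([x,y,z])+OFF)   # TCP for bar middle at unit x,y,z
def st(t=''):
    s=bot.read_state(); print(t,round(s['clock'],2),'tcp',s['ee_pos'].round(1),'F',s['ft_force'].round(1),'M',s['moment'].round(2),'w',round(s['grip_width'],1),round(s['grip_force'],1)); return s
E
python3 - <<'E'
from h import *
y0=-2.904+np.pi
p=[341,-194.5]
bot.move_to(p+[110],down(y0)); bot.servo_line(p+[27],speed=80)
bot.move_gripper(0,120); s=st('grip')
bot.servo_line(p+[150],speed=120); st('up')
bot.move_to(p+[150],down(YAW)); st('rot')
a=tcp(-135,33); bot.move_to([a[0]-20,a[1],150],down(YAW)); bot.dwell(.3); st('front')
c=cam('wrist'); cv2.imwrite('pics/g1.png',c['image']); np.savez('g1.npz',**{k:v for k,v in c.items() if v is not None})
E
```

```text
grip 9.86 tcp [ 341.1 -194.6   27.3] F [-2.   0.7  6.4] M [0.09 0.28 0.03] w 20.8 117.4
up 11.03 tcp [ 340.7 -194.3  149.4] F [-0.8  0.4 -1.4] M [ 0.02  0.03 -0.01] w 20.9 117.2
rot 12.29 tcp [ 341.  -194.5  149.8] F [ 0.2 -0.  -0.6] M [-0.02 -0.   -0.07] w 20.9 117.2
front 13.6 tcp [452.1  38.3 150.1] F [-0.1  0.9 -1.2] M [-0.   -0.04  0.01] w 20.4 117.2
```

View pics/g1.png

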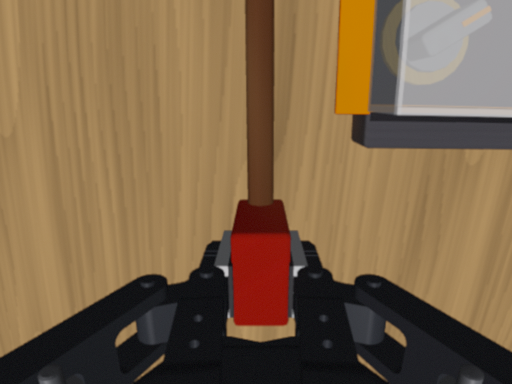

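The grasp is good: the bar runs straight up the picture (columns 246–273) and the handle sits centred between the pads. The lip's near corner is at (336,113). I'll check the numbers, then slide the bar under the lip.

```bash
python3 - <<'E'
from h import *
c=cam('wrist')
for px,z in(((337,112),48),((368,113),48),((343,5),48),((376,5),48),((355,141),0),((354,117),40),((366,148),0),((427,40),50)): print(px,z,w2u(plane(c,[px],z)[0]).round(1))
print('bar',[w2u(plane(c,[p],129)[0]).round(1) for p in((260,10),(260.5,190))],'tcp',w2u(bot.read_state()['ee_pos']).round(1))
m=max(blobs(mask(c,[8,190,100],[20,255,255]),20),key=lambda b:b[1][4]); ys,xs=np.nonzero(m[2]); P=w2u(plane(c,np.c_[xs,ys].astype(float),48)); print('lip',P.min(0),P.max(0))
E
```

```text
(337, 112) 48 [-103.3  -48.1   48. ]
(368, 113) 48 [-81.9 -48.5  48. ]
(343, 5) 48 [-102.8   19.4   48. ]
(376, 5) 48 [-81.4  19.9  48. ]
(355, 141) 0 [-75.5 -73.7   0. ]
(354, 117) 40 [-89.1 -51.7  40. ]
(366, 148) 0 [-65.6 -79.6   0. ]
(427, 40) 50 [-46.5  -0.9  50. ]
bar [array([-155.7,   -4. ,  129. ]), array([-155.6,  -80.6,  129. ])] tcp [-155.  -107.1  150.1]
lip [-105.05320203  -49.31758684   48.        ] [-81.17640305  22.82105691  48.        ]
```

```bash
python3 - <<'E'
from h import *
q=down(YAW)
a=tcp(-135,31); bot.servo_line([a[0],a[1],100],speed=150); bot.servo_line(a,speed=80); st('low')
hit=bot.servo_line(tcp(-97,31),speed=60,until_force=8); st(f'under {hit}')
if hit: raise SystemExit
# polar lift about the hinge (70,44)
def pol(r,phi): return tcp(70-r*np.cos(phi),44+r*np.sin(phi))
for i,(r,phi) in enumerate([(166,.12),(165,.35),(164,.6),(163,.85),(160,1.05),(155,1.22),(145,1.33),(130,1.4),(116,1.44)]):
    h=bot.servo_line(pol(r,phi),speed=70,until_force=12); st(f'{r} {phi} {h}')
    if h: break
c=cam('wrist'); cv2.imwrite('pics/l1.png',c['image'])
c=cam('side'); cv2.imwrite('pics/l2.png',cv2.resize(c['image'][130:290,100:260],(600,600)))
c=cam('top'); cv2.imwrite('pics/l3.png',cv2.resize(c['image'][110:250,130:270],(600,600)))
E
python3 -c "
import cv2,numpy as np
a=[cv2.resize(cv2.imread('pics/l%d.png'%i),(400,400) if i>1 else (400,300)) for i in (2,3)]
cv2.imwrite('pics/l4.png',np.hstack(a))"
```

```text
low 14.96 tcp [472.3  39.   52.4] F [ 0.3 -0.2  0.6] M [-0.01  0.03 -0.01] w 20.4 117.2
under False 15.74 tcp [509.7  41.4  51.8] F [-0.  -0.1 -0.7] M [-0.03  0.01 -0.02] w 20.5 117.2
166 0.12 False 16.36 tcp [512.2  41.6  85. ] F [ 0.5 -0.5 -2.7] M [-0.11 -0.05  0.03] w 20.6 117.3
165 0.35 False 17.05 tcp [521.8  42.2 121.4] F [ 0.5 -0.7 -2.7] M [-0.15 -0.02  0.01] w 20.4 117.3
164 0.6 False 17.78 tcp [541.4  43.4 157.3] F [-1.2 -0.6 -1.9] M [-0.14  0.1   0.01] w 20.9 117.3
163 0.85 False 18.52 tcp [569.   45.1 187.1] F [-0.9 -0.3 -1. ] M [-0.1   0.23  0.05] w 20.7 117.4
160 1.05 False 19.13 tcp [596.9  46.9 203.4] F [-0.5  0.4 -1.6] M [-0.04  0.17  0.07] w 20.7 117.4
155 1.22 False 19.68 tcp [623.2  48.6 210.3] F [-1.2 -0.7 -1.3] M [-0.1   0.16  0.14] w 21.0 117.4
145 1.33 False 20.1 tcp [641.9  49.8 205.4] F [-0.3  0.2 -1.8] M [-0.05  0.16 -0.01] w 20.8 117.4
130 1.4 False 20.51 tcp [654.5  50.5 192.3] F [-0.8 -0.4 -1.2] M [-0.12  0.16  0.06] w 20.9 117.4
116 1.44 False 20.87 tcp [661.4  51.  179.2] F [-0.8  0.2 -2.2] M [-0.13  0.22  0.05] w 20.5 117.4
```

View pics/l4.png

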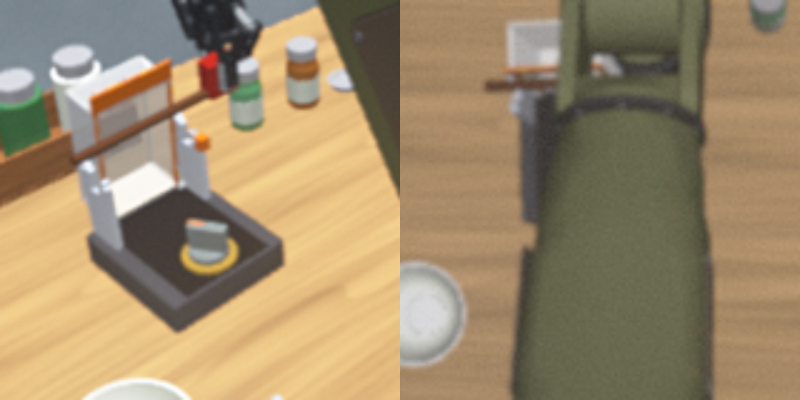

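The guard stands open on the bar, with the bar above both slots. In the side half the bar runs from (75,160) to the red handle at (212,75). I'll lower it into the seats now, watching the force.

```bash
python3 - <<'E'
from h import *
bot.servo_line(tcp(55.6,152),speed=60,until_force=10); st('above')
bot.servo_line(tcp(55.6,134),speed=40,until_force=6); st('134')
x=55.6
for z in np.arange(132,110.9,-1.5):
    bot.servo_line(tcp(x,z),speed=15,until_force=22)
    s=bot.read_state(); f=UR.inv().apply(s['ft_force']); u=w2u(s['ee_pos']); print(z,round(s['clock'],2),'u',u.round(1),'F',f.round(1),'M',s['moment'].round(2))
    if f[2]>26: print('stop');break
    if abs(f[0])>4: x+=np.sign(f[0])*min(1,abs(f[0])/8)
E
```

```text
above 21.28 tcp [662.1  51.  172.4] F [-1.4 -0.7 -2.1] M [-0.1   0.25  0.11] w 20.7 117.4
134 21.88 tcp [662.2  51.  154.8] F [-1.9  0.3 -1.4] M [-0.11  0.25  0.11] w 20.7 117.4
132.0 22.17 u [  55.6 -108.   153.1] F [-1.7 -0.5 -1.8] M [-0.1   0.27  0.1 ]
130.5 22.42 u [  55.6 -108.   151.5] F [-1.3  1.  -1.6] M [-0.04  0.28  0.05]
129.0 22.67 u [  55.9 -108.   150.3] F [ 0.6 -1.7  1.4] M [ 0.14 -0.18 -0.04]
127.5 22.92 u [  56.3 -108.   149.3] F [4.4 0.4 4.2] M [ 0.21 -0.79 -0.17]
126.0 23.18 u [  56.6 -108.1  147.7] F [ 2.2 -0.3  6.6] M [ 0.28 -0.35 -0.09]
124.5 23.43 u [  56.6 -108.1  146.2] F [ 2.  -0.9  5.8] M [ 0.17 -0.4  -0.1 ]
123.0 23.68 u [  56.5 -108.1  144.5] F [ 3.8 -2.   4.6] M [ 0.21 -0.69 -0.15]
121.5 23.93 u [  56.4 -108.   142.4] F [ 6.1 -0.8  1.7] M [ 0.1  -0.99 -0.18]
120.0 24.18 u [  56.7 -108.   140.5] F [ 1.  -0.1  0.4] M [ 0.02 -0.35 -0.07]
118.5 24.43 u [  56.6 -108.   138.8] F [ 2.1  0.  -2.1] M [-0.09 -0.35 -0.07]
117.0 24.68 u [  56.6 -108.   137.4] F [ 1.2  1.  -4.6] M [-0.18 -0.27 -0.03]
115.5 24.93 u [  56.6 -108.   136.2] F [-0.2  0.1 -4.3] M [-0.2   0.27  0.07]
114.0 25.18 u [  56.7 -107.9  134.9] F [-3.8 -0.9 -1.2] M [-0.06  0.63  0.18]
112.5 25.43 u [  56.8 -108.   133.9] F [-6.3 -1.   3.1] M [0.08 0.99 0.36]
111.0 25.7 u [  56.7 -108.1  133.7] F [-4.4 -0.8  9.3] M [0.29 0.73 0.24]
```

The roller gave way (force peak passed) and the axis bottomed at about 112.7 mm. I'll release and check.

```bash
python3 - <<'E'
from h import *
bot.move_gripper(50); st('open')
s=bot.read_state(); p=s['ee_pos'].copy()
bot.servo_line([p[0],p[1],230],speed=120)
bot.servo_line([p[0],p[1]-40,330],speed=200); bot.dwell(.3); st()
c=cam('wrist'); np.savez('v1.npz',**{k:v for k,v in c.items() if v is not None}); cv2.imwrite('pics/v1.png',c['image'])
s=cam('side'); cv2.imwrite('pics/v2.png',cv2.resize(s['image'][130:290,100:260],(400,400),interpolation=cv2.INTER_CUBIC))
o=np.zeros((400,800,3),np.uint8);o[:300,:400]=cv2.resize(c['image'],(400,300));o[:,400:]=cv2.imread('pics/v2.png');cv2.imwrite('pics/v3.png',o)
E
```

```text
open 26.09 tcp [662.9  51.1 131.9] F [-0.5 -0.3 -0. ] M [0.03 0.01 0.02] w 49.9 0.0
 28.05 tcp [662.8  11.4 329.3] F [ 0.2 -0.1 -0. ] M [-0.    0.    0.02] w 50.5 0.0
```

View pics/v3.png

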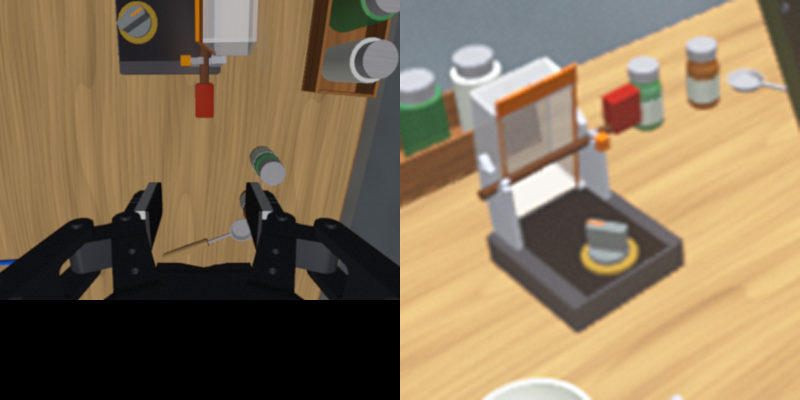

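The bar lies low in both cheeks with the red handle on the roller side, and the dial is exposed. Next I'll measure the bar's height at both ends and the dial's grip from two wrist views.

```bash
python3 - <<'E'
from h import *
o=[]
for n,p in(('dA',(520,100,350)),('dB',(480,160,350))):
    bot.move_to(list(p),down(1.634)); bot.dwell(.3); c=cam('wrist'); np.savez(n+'.npz',**{k:v for k,v in c.items() if v is not None}); st(n)
    y0,x0=20,180; print(n, c['image'].shape); o.append(cv2.resize(c['image'][:250,150:450],(400,333),interpolation=cv2.INTER_CUBIC)); 
cv2.imwrite('pics/d1.png',np.hstack(o))
E
```

```text
dA 29.22 tcp [520.4  99.7 349.6] F [-0.   0.6 -0.9] M [ 0.02 -0.04 -0.03] w 50.0 0.0
dA (384, 512, 3)
dB 29.96 tcp [480.3 159.5 349.9] F [-0.3  0.5 -0.1] M [-0.03  0.03  0.04] w 49.8 0.0
dB (384, 512, 3)
```

View pics/d1.png

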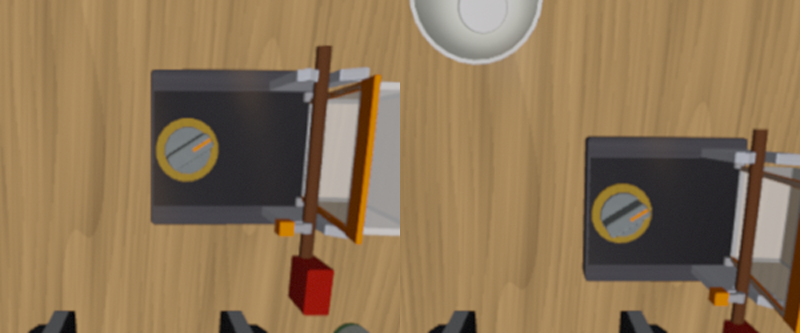

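```bash
python3 - <<'E'
from h import *
L=lambda n:dict(np.load(n+'.npz',allow_pickle=True).items())
A=L('dA');B=L('dB'); a=lambda x,y:[150+.75*x,.75*y]; b=lambda x,y:[150+.75*(x-400),.75*y]
for n,p,q in(('end',(323,47),(760,130)),('face',(305.5,257),(740,321))):
    t,e=tri(A,a(*p),B,b(*q)); print(n,w2u(t).round(1),round(float(e),1))
g=np.indices((384,512)); xy=np.c_[g[1].ravel(),g[0].ravel()]
for n,c in(('A',A),('B',B)):
    P=w2u(depth(c,xy)); ok=(c['depth'].ravel()>0)
    D=P[ok&(np.hypot(P[:,0]+45,P[:,1])<28)&(P[:,2]>76)&(P[:,2]<95)]; m=D[:,:2].mean(0); u=np.linalg.svd(D[:,:2]-m,full_matrices=False)[2][0]
    r=cv2.minAreaRect(D[:,:2].astype(np.float32)); print(n,len(D),'dial',m.round(1),'z',np.percentile(D[:,2],[10,50,90]).round(1),'ang',np.arctan(u[1]/u[0]).round(3),'rect',r)
    # pointer line (orange on dial)
    mk=mask(c,[5,100,100],[20,255,255]).ravel()>0
    Q=plane(c,xy[mk].astype(float),84); Q=w2u(Q); Q=Q[np.hypot(Q[:,0]+45,Q[:,1])<21]
    if len(Q)>4:
        mm=Q[:,:2].mean(0); v=np.linalg.svd(Q[:,:2]-mm,full_matrices=False)[2][0]; print('  pointer',mm.round(1),np.arctan(v[1]/v[0]).round(3),len(Q))
    # bar depth profile
    for y in(72,40,0,-40,-76):
        S=P[ok&(abs(P[:,1]-y)<3)&(abs(P[:,0]-55)<9)&(P[:,2]>108)&(P[:,2]<145)]
        if len(S): print('  bar y',y,'n',len(S),'top z',np.percentile(S[:,2],[50,90]).round(1),'x',S[:,0].mean().round(1))
E
```

```text
end [ 52.2  82.4 117. ] 0.2
face [ 54.6 -86.1 115.9] 2.6
A 429 dial [-45.7   1.1] z [83.1 85.1 86.4] ang 0.539 rect ((-45.62459945678711, 0.6507568359375), (41.68503189086914, 14.373225212097168), 30.56707763671875)
  pointer [-37.1   5.5] 0.99 58
  bar y 72 n 69 top z [119.  120.7] x 51.8
  bar y 40 n 70 top z [119.2 120.6] x 51.9
  bar y 0 n 68 top z [119.  120.2] x 51.8
  bar y -40 n 53 top z [118.8 120.6] x 51.7
  bar y -76 n 61 top z [119.1 120. ] x 52.2
B 417 dial [-46.4   2.1] z [81.8 84.8 86.2] ang 0.565 rect ((-45.68836975097656, 1.111572265625), (42.17665100097656, 14.613849639892578), 31.55945587158203)
  pointer [-35.7   4. ] 1.066 58
  bar y 72 n 68 top z [119.2 120.5] x 51.5
  bar y 40 n 63 top z [119.  120.5] x 51.4
  bar y 0 n 55 top z [118.5 120. ] x 51.4
  bar y -40 n 68 top z [119.1 126.6] x 52.8
  bar y -76 n 46 top z [119.1 120.5] x 51.6
```

The bar is level and home: its top is at about 119 mm along its whole length. The dial grip lies at unit (-45.5, 0.7), angle 0.545. Now I'll grip it and turn it with moment feedback.

```bash
python3 - <<'E'
from h import *
d=u2w([-45.4,.5,77]); yaw=TH+.545+np.pi
bot.move_to([d[0],d[1],260],down(yaw)); st('above')
h=bot.servo_line(d,speed=110,until_force=10); s=st(f'down {h}')
if h: raise SystemExit
bot.move_gripper(0,80); s=st('grip')
def cy(s): 
    x=rot(s['tool_rot']).apply([1,0,0]); return np.arctan2(x[1],x[0])%(2*np.pi)
m0=s['moment'][2]; y0=cy(s); print('yaw',y0,yaw)
tgt=yaw; 
while tgt>yaw-1.12:
    tgt-=.03; bot.move_to(d,down(tgt)); s=bot.read_state(); mz=s['moment'][2]-m0
    print(round(s['clock'],2),'t',round(yaw-tgt,3),'a',round(y0-cy(s),3),'Mz',round(mz,3),'F',s['ft_force'].round(1))
    if abs(mz)>.22: break
E
```

```text
above 31.82 tcp [554.7 152.9 260.1] F [ 0.1 -0.3  0.4] M [-0.01  0.02 -0.03] w 49.8 0.0
down False 33.64 tcp [554.9 153.   77.5] F [0.4 0.3 0.7] M [-0.01 -0.02 -0.04] w 50.0 0.0
grip 34.06 tcp [554.4 153.7  77.5] F [-5.8  4.8  6.1] M [0.9  0.92 0.06] w 12.8 78.0
yaw 3.7497952438984847 3.749592653589793
34.31 t 0.03 a 0.03 Mz -0.164 F [-5.1  4.3  6.2]
34.56 t 0.06 a 0.06 Mz -0.103 F [-5.2  4.5  6.4]
34.81 t 0.09 a 0.09 Mz -0.16 F [-5.4  5.6  6.6]
35.06 t 0.12 a 0.12 Mz -0.098 F [-5.7  4.7  6.4]
35.31 t 0.15 a 0.15 Mz -0.089 F [-5.7  5.7  6.7]
35.56 t 0.18 a 0.18 Mz -0.064 F [-5.2  5.2  6.9]
35.81 t 0.21 a 0.21 Mz -0.129 F [-5.7  5.   6.7]
36.06 t 0.24 a 0.24 Mz -0.056 F [-5.9  5.1  4.9]
36.31 t 0.27 a 0.27 Mz -0.156 F [-6.5  6.6  6.7]
36.56 t 0.3 a 0.3 Mz -0.071 F [-7.1  6.1  7.1]
36.81 t 0.33 a 0.33 Mz -0.133 F [-5.8  6.3  6.7]
37.06 t 0.36 a 0.36 Mz -0.085 F [-7.   6.2  6.9]
37.31 t 0.39 a 0.39 Mz -0.144 F [-6.5  5.4  7.6]
37.56 t 0.42 a 0.42 Mz -0.163 F [-6.5  6.8  7.5]
37.81 t 0.45 a 0.45 Mz -0.115 F [-6.2  6.7  6.4]
38.06 t 0.48 a 0.48 Mz -0.039 F [-7.4  5.9  5.3]
38.31 t 0.51 a 0.51 Mz -0.127 F [-6.5  6.2  6.8]
38.56 t 0.54 a 0.54 Mz -0.093 F [-5.9  6.5  6.8]
38.81 t 0.57 a 0.57 Mz -0.05 F [-6.3  7.5  6.7]
39.06 t 0.6 a 0.6 Mz -0.147 F [-6.8  6.9  7. ]
39.31 t 0.63 a 0.63 Mz -0.181 F [-6.6  7.   6.4]
39.56 t 0.66 a 0.66 Mz -0.127 F [-6.7  6.7  6.6]
39.81 t 0.69 a 0.69 Mz -0.142 F [-7.2  7.3  6.9]
40.06 t 0.72 a 0.72 Mz -0.069 F [-6.5  7.3  7.4]
40.31 t 0.75 a 0.75 Mz -0.117 F [-6.6  7.2  6.7]
40.56 t 0.78 a 0.78 Mz -0.082 F [-6.6  8.1  6.1]
40.81 t 0.81 a 0.81 Mz -0.136 F [-7.2  7.1  7.2]
41.06 t 0.84 a 0.84 Mz -0.07 F [-6.4  7.   7.8]
41.31 t 0.87 a 0.87 Mz 0.137 F [-7.6  8.1  7.3]
41.56 t 0.9 a 0.9 Mz 0.147 F [-6.9  7.3  7.2]
41.81 t 0.93 a 0.93 Mz 0.163 F [-8.2  7.7  7.3]
42.06 t 0.96 a 0.96 Mz 0.224 F [-7.3  8.3  7.5]
```

```bash
python3 - <<'E'
from h import *
M=[];Q=[]
for _ in range(10):
    bot.dwell(.05); s=bot.read_state(); M.append(np.r_[s['moment'],s['ft_force'],s['effort'][5],s['grip_width'],s['joint_positions'][5]])
M=np.array(M); print(M.mean(0).round(3)); print(M.std(0).round(3)); print(s['clock'])
c=cam('side'); cv2.imwrite('pics/t1.png',cv2.resize(c['image'][180:270,150:260],(660,540),interpolation=cv2.INTER_CUBIC))
E
```

```text
[ 1.424  1.288  0.218 -6.917  8.413  7.15   0.22  12.644 -1.014]
[0.031 0.044 0.027 0.478 0.468 0.621 0.011 0.173 0.   ]
42.5583
```

View pics/t1.png

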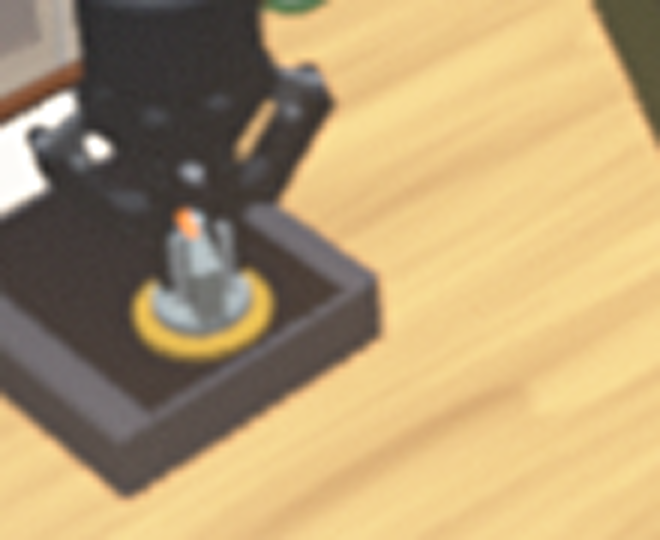

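The dial sits square between the fingers with no visible slip. The moment jumped at about 0.86 rad and then levelled off, so the ring may already be slipping. To measure how far it has given, I'll back the dial off and feel for the stop again without going past 0.96.

```bash
python3 - <<'E'
from h import *
d=u2w([-45.4,.5,77]); yaw=TH+.545+np.pi
def rd():
    v=[]
    for _ in range(4): bot.dwell(.02); s=bot.read_state(); v.append([s['moment'][2],s['effort'][5]])
    return np.mean(v,0).round(3),s
for t in(.9,.78,.81,.835,.85,.865,.88,.895,.91,.925,.94,.955):
    bot.move_to(d,down(yaw-t)); v,s=rd(); print(t,v,round(s['clock'],2),round(s['grip_width'],2))
E
```

```text
0.9 [ 0.071 -0.048] 42.92 12.55
0.78 [ 0.081 -0.164] 43.24 12.7
0.81 [-0.069  0.001] 43.56 12.82
0.835 [-0.055 -0.008] 43.88 12.83
0.85 [-0.044 -0.028] 44.19 12.4
0.865 [-0.061 -0.028] 44.51 12.77
0.88 [-0.057 -0.028] 44.83 12.94
0.895 [-0.051 -0.028] 45.14 12.43
0.91 [-0.06  -0.028] 45.46 12.6
0.925 [-0.073 -0.028] 45.77 12.74
0.94 [-0.035 -0.028] 46.09 12.52
0.955 [0.067 0.113] 46.41 12.41
```

On the second try the stop is met at about 0.945, against about 0.855 before, so the ring has given by roughly 0.09. I'll let go and confirm by camera that the dial really turned by that amount, with no slip in the fingers.

```bash
python3 - <<'E'
from h import *
s=bot.read_state(); p=s['ee_pos'].copy()
bot.move_gripper(50); st('rel'); bot.servo_line([p[0],p[1],250],speed=150)
g=np.indices((384,512)); xy=np.c_[g[1].ravel(),g[0].ravel()]
for n,q in(('eA',(520,100,350)),('eB',(480,160,350))):
    bot.move_to(list(q),down(1.634)); bot.dwell(.3); c=cam('wrist'); np.savez(n+'.npz',**{k:v for k,v in c.items() if v is not None})
    P=w2u(depth(c,xy)); ok=c['depth'].ravel()>0
    D=P[ok&(np.hypot(P[:,0]+45,P[:,1])<28)&(P[:,2]>76)&(P[:,2]<95)]; m=D[:,:2].mean(0); u=np.linalg.svd(D[:,:2]-m,full_matrices=False)[2][0]
    r=cv2.minAreaRect(D[:,:2].astype(np.float32)); print(n,len(D),m.round(1),'ang',np.arctan(u[1]/u[0]).round(3),'rect',r[1],np.radians(r[2]).round(3))
    for y in(72,0,-76):
        S=P[ok&(abs(P[:,1]-y)<3)&(abs(P[:,0]-55)<9)&(P[:,2]>108)&(P[:,2]<145)]; print('  bar',y,np.median(S[:,2]).round(1))
st()
E
```

```text
rel 46.86 tcp [554.7 152.8  77. ] F [ 0.9  0.2 -0. ] M [-0.03  0.08 -0.03] w 50.2 0.0
eA 401 [-46.3   1. ] ang -0.392 rect (13.779483795166016, 42.02326202392578) 1.196
  bar 72 118.6
  bar 0 118.8
  bar -76 118.8
eB 399 [-46.8   2.1] ang -0.401 rect (14.095207214355469, 42.46900939941406) 1.175
  bar 72 119.3
  bar 0 118.4
  bar -76 118.8
 50.26 tcp [480.3 159.5 349.9] F [-0.2  0.1  0.3] M [-0.01  0.02 -0.03] w 50.1 0.0
```

The camera shows the dial turned by about 0.94 rad. With the stop first felt at about 0.855, the ring has given roughly 0.09 rad. The bar is still level and home, and nothing is touched, so I'm handing in.

```bash
python3 -c "
from rig import bot
print(bot.finish_job())"
```

```text
the job is handed in; nothing more can be done
None
```

I handed the job in at about 50 s; no verdict came back. By camera, the bar is home in both seats with the guard open, and I estimate the stop ring gave about 0.09 rad (allowed 0.02 to 0.15), from the stop being felt at about 0.855 rad and then at 0.945.

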